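Mirror up, drawer held open

TASK

Take the round steel compact mirror from the turntable tray and set it gently, glass side still up, centred on the sloped rest on top of the wooden vanity box, its edge at the little lip. Then, with the mirror standing there by itself, pull the box's blue self-closing drawer out by its handle until the drawer's front face is level with the red line on the base board, without going far past it, and finish still holding the drawer there so I can take my things out. Leave the bottle, saucer and hairbrush where they are.

Things in the scene. Friction and masses are not known exactly. Their poses are not given: they have to be found in the camera images.
- mirror_center (a point): Round steel compact mirror, a flat disc 60 mm in diameter and 16 mm thick, 75 to 155 g, lying loose on the tray with its pale blue-grey glass face up. This point is its centre, half-way up (8 mm above its underside); z points out of the glass face. It is round, so any grasp direction across it is alike.
- mirror: The same compact mirror; origin at the centre of its underside, z out of the glass.
- tray: White plastic turntable tray, a disc 300 mm in diameter, its flat upper face 20 mm above the table, with a low rim 5 mm high; it is stiff and does not turn. The mirror, saucer and bottle stand on it, in varying places. Origin under its centre, on the table.
- box: Pale wooden vanity box, fixed: 170 mm wide (y), 150 mm deep (x), top 85 mm above the table, on a base board 10 mm thick and 200 mm wide that reaches 110 mm out in front. Origin on the table under the middle of the box's front face, which is also the shut drawer's front face. x points back into the box, so the drawer pulls out along -x; z up.
- rest: Brown fixed sloped rest on the box: plate 34 mm wide (y), 64 mm long, rising away from the front at 25 degrees. Origin on its upper face where the mirror's underside centre belongs (125 mm above the table, 85 mm behind the box's front). x up the slope, y across, z square out of the slope. Lip at the lower end: 10 mm high, 34 mm wide, inner face at x = -31 mm. Plate sides free; box top 40 mm below.
- drawer: Blue-fronted drawer, 146 mm wide, front 60 mm high, starts shut. Slides straight out along the box's -x up to 105 mm; a spring pulls it shut: about 2 N when shut, 0.6 N more per 10 mm (4.5 to 6.5 N at the mark). Origin at the middle of the lower edge of its front face, 13 mm above the table; axes as the box's.
- drawer_grip (a point): Middle of the drawer's handle: a dark steel bar 16 mm thick (y), 26 mm high (z), standing 46 mm straight out of the drawer's front. This point is on the bar's centre line, 28 mm in front of the drawer's front, 52 mm above the table (13 mm below the bar's top). Axes as the box's; both sides of the bar and the space above it are free.
- mark: Red line 6 mm wide and 196 mm long stuck across the base board in front of the drawer, parallel to its front; its ends show on both sides of the drawer. Origin at the middle of the line, 10 mm above the table; axes as the box's. It lies 45 to 75 mm in front of the shut drawer's front face.
- bottle_center (a point): Empty orange bottle with a white push dispenser, 150 mm tall, 58 mm in diameter, loose on the tray; point on its axis 75 mm up. Bystander.
- saucer_center (a point): White ceramic saucer, 100 mm in diameter, 18 mm high, loose on the tray; point at its centre, 9 mm up. Bystander.
- brush_center (a point): Wooden hairbrush lying bristles down on the table, about 215 mm long, 62 mm wide and 25 mm high; point 15 mm up near its middle. Bystander.
Not all that is in view belongs to the job. What is meant by the mirror is not green, and is the larger of those in its own colour.

How it is judged:
By the outcome, as a careful person would: the job done as asked, in the order asked, and still so for the second after the job is handed in, while the arm keeps its last pose, push and grip.
It also fails if it takes over 50 s, if anything falls off the work surface, if the arm or the gripper's body presses on something with over 40 N, if the wrist force passes 120 N, or if a joint passes its speed limit or range.

ROBOT

A 6-joint arm with a two-finger parallel gripper is mounted at the origin on the work surface. World frame = base frame: x ahead of the robot, y to its left, z up, the work surface at z = 0. Lengths are in m, angles in rad, forces in N, time in s.
With the tool pointing down it reaches from about 0.35 to 0.925 m from the base axis. Payload 6.4 kg.
Tool frame: the origin (TCP) lies midway between the tips of the shut fingers; the grasp point (between the pads) lies grip_point_offset behind it (grip_point_offset is the distance from the TCP to the grasp point, in m); x points along the fingers, z is the direction in which the jaws open and shut, and the axes are right-handed (so a half turn about x gives the same grasp; the last joint's range is limited). The gripper opens to 85 mm and grips with 20 to 120 N. Pads are 22 mm wide; open, the fingers measure 114 mm over their backs; the gripper's body (76 mm by 85 mm) begins 54 mm behind the grasp point. The pads swing forward as they close: fully open they stand 13 mm farther back than shut.
Start: joints at [-1.375, 0.245, 1.558, -0, 1.339, -0.174], TCP at [0.235, -0.606, 0.231] pointing down, gripper open.
Joint ranges: [-3.13, 3.13], [-1.02, 2.26], [0.13, 2.54], [-0.95, 4.09], [0.21, 2.88], [-2.74, 2.74]. Speed limits (rad/s): [2.57, 2.57, 3.14, 3.14, 3.14, 3.14].

INTERFACE

Orientations are given as [roll, pitch, yaw] about the fixed x, y, z axes, in that order (R = Rz(yaw) Ry(pitch) Rx(roll)).
In Python, from workcell import get_state, read_camera, camera_model, sign_off, grip_point_offset gives the robot as it stands.
- The arm moves only by the shell command python3 -m pendant 'ROWS' [OPENING] [FORCE]. ROWS is JSON, a list of rows, each an object of numbers: "tx", "ty", "tz": the shift along the tool's x, y, z in cm; "ax", "ay", "az": the turn, a rotation vector about the tool's x, y, z in rad. A call has 1 to 10 rows; each row shifts and turns the commanded pose from where the row before left it, along the tool's axes as they then stand; what a row does not reach is not made up. A row lasts 1/10 s, in which the tool goes at most 50 mm and 8.59 degrees, less where a joint would pass 70% of its speed; a pose out of reach is approached as far as the arm can. A call with a gripper value outside its range is refused whole. OPENING is the finger opening in cm, from 0 to 8.54, set as the call begins (- or left out, the last holds). The fingers move at their own pace and stop on an object; FORCE is the grip in N (left out, the last holds). Time passes only in rows, so rows that do not move let the fingers close. It gives the time, the measured TCP pose, the force and the opening at its end, in the units of the state.
- get_state(): the state, without advancing time (a new reading comes with each control period).
- read_camera(name): name is "scene" or "top" or "wrist"; returns the picture (420x560x3 uint8, red, green, blue); there is no depth.
- camera_model(name): a dict with "mtx" (3x3 intrinsics, pixels), "eye" and "attitude" of the camera in the world; the wrist camera has in their place "mount" (4x4, takes a point from camera to tool coordinates, whose origin is the TCP and whose axes are the tool frame's). Camera axes: x right, y up, looking along -z (the intrinsics and any distortion apply to the point x, -y, -z); pixel columns grow to the right and rows downward; lengths in m; the calibration is good to about 2 mm. A picture is of the moment at which its call begins: read the wrist's pose just before it. camera_model takes no time and is no camera call.
- sign_off(): hands the job in, once; it reports no verdict.
The state is a dict: "t": time; "q": joint angles; "qvel": joint speeds; "joint_efforts": joint torques, N m; "tcp_pos": TCP position; "eef_rot": TCP orientation; "force": force on the tool from outside, world axes, zero at the start; "torque": the same for the moment, N m; "opening": opening from 0.0 (shut) to 1.0 (fully open).
Only numpy, scipy, OpenCV 4.12 (cv2) and the standard library are available. Lean on these libraries where they do the work, as an engineer would, in place of code of your own. Each camera call takes 0.05 s, during which the arm holds its last target. There are 200 camera calls.

## Working session

There is one attempt and no reset: what is moved stays moved. The work goes in short steps, Python scripts to look and compute and a shell command to move; the robot and the scene stay as the last step left them, time stands still between calls to the robot, and variables do not carry over. Pictures are saved under pics/ and viewed, about 8 in all and at most 12, crops included, and the job is handed in when it is done.

```bash
mkdir -p pics; ls; python3 - <<'E'
from workcell import *
import cv2,numpy as np
np.set_printoptions(precision=4,suppress=True)
s=get_state();print(s);print(grip_point_offset)
for n in("scene","top","wrist"):
    print(n,camera_model(n))
for n in("scene","top"):
    cv2.imwrite(f"pics/{n}0.png",read_camera(n)[:,:,::-1])
E
```

```text
pics
{'t': 0.0, 'q': array([-1.3751,  0.2458,  1.559 , -0.    ,  1.3387, -0.1741]), 'qvel': array([-0.0013, -0.001 , -0.001 ,  0.0013,  0.0002, -0.0022]), 'joint_efforts': array([  0.0016, -42.9513, -32.6121,  -0.0001,   0.0053,   0.    ]), 'tcp_pos': array([ 0.2348, -0.6055,  0.2302]), 'eef_rot': array([2.9727, 1.5689, 1.7716]), 'force': array([-0.308 , -0.1884,  0.9217]), 'torque': array([-0.0241, -0.0326,  0.0049]), 'opening': 0.998686192112011}
0.0187
scene {'mtx': array([[449.5506,   0.    , 277.304 ],
       [  0.    , 449.5506, 210.8779],
       [  0.    ,   0.    ,   1.    ]]), 'eye': array([0.8617, 0.6828, 0.9907]), 'attitude': array([0.7165, 0.0024, 2.5811])}
top {'mtx': array([[516.0901,   0.    , 276.3979],
       [  0.    , 516.0901, 208.2931],
       [  0.    ,   0.    ,   1.    ]]), 'eye': array([0.3157, 0.0288, 1.7037]), 'attitude': array([ 0.0937,  0.0008, -1.5971])}
wrist {'mtx': array([[300.7898,   0.    , 281.7767],
       [  0.    , 300.7898, 207.2458],
       [  0.    ,   0.    ,   1.    ]]), 'mount': array([[-0.0001,  0.3204, -0.9473, -0.144 ],
       [-0.0004,  0.9473,  0.3204,  0.0829],
       [ 1.    ,  0.0005,  0.0001, -0.0005],
       [ 0.    ,  0.    ,  0.    ,  1.    ]])}
```

View pics/top0.png

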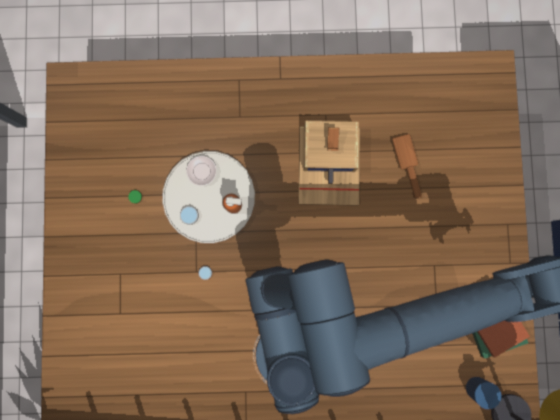

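View pics/scene0.png

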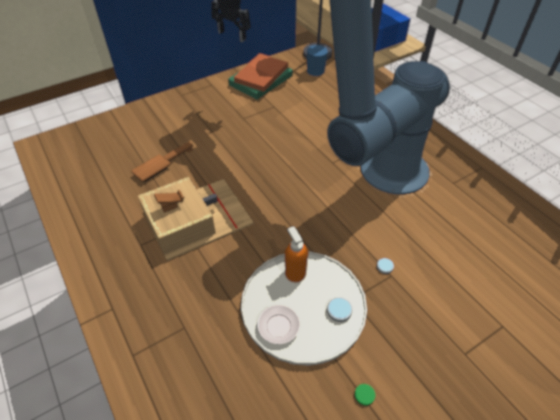

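Top view: the mirror is at (189,215). The decoys are the small blue disc at (205,273) and the green one at (135,196). The bottle is at (232,203) and the saucer at (202,170). The box spans about (303–359, 120–204), with the rest at (334,138), the handle at (331,176) and the red line along row 189. The scene view agrees (mirror at 340,309).

```bash
cat > h.py <<'E'
from workcell import *
import cv2,numpy as np
from scipy.spatial.transform import Rotation as R
np.set_printoptions(precision=4,suppress=True)
def rpy(a): return R.from_euler('xyz',a)
def campose(n,s=None):
    m=camera_model(n)
    if n=="wrist":
        s=s or get_state(); T=np.eye(4);T[:3,:3]=rpy(s['eef_rot']).as_matrix();T[:3,3]=s['tcp_pos']
        T=T@m['mount'];return m['mtx'],T[:3,:3],T[:3,3]
    return m['mtx'],rpy(m['attitude']).as_matrix(),np.array(m['eye'])
def cast(P,uv,z):
    K,Rm,e=P;uv=np.atleast_2d(uv).astype(float)
    d=np.c_[(uv[:,0]-K[0,2])/K[0,0],-(uv[:,1]-K[1,2])/K[1,1],-np.ones(len(uv))]@Rm.T
    return e+d*((z-e[2])/d[:,2])[:,None]
def proj(P,X):
    K,Rm,e=P;c=(np.atleast_2d(X)-e)@Rm
    return np.c_[K[0,2]-K[0,0]*c[:,0]/c[:,2],K[1,2]+K[1,1]*c[:,1]/c[:,2]]
def blobs(im,lo,hi,amin=15):
    m=cv2.inRange(cv2.cvtColor(im,cv2.COLOR_RGB2HSV),lo,hi)
    n,l,st,c=cv2.connectedComponentsWithStats(m)
    return [(st[i],c[i],l==i) for i in range(1,n) if st[i][4]>=amin]
E
python3 - <<'E'
from h import *
ims={n:cv2.imread(f"pics/{n}0.png")[:,:,::-1].copy() for n in("top","scene")}
for n,im in ims.items():
    P=campose(n)
    print(n)
    for st,c,m in blobs(im,(92,60,130),(115,255,255)):print("blue",st,c,cast(P,c,.036))
    for st,c,m in blobs(im,(0,150,60),(4,255,200),8)+blobs(im,(172,130,60),(180,255,200),8):print("red",st,c,cast(P,c,.010))
t=cv2.resize(ims["top"][105:215,280:380],None,fx=4,fy=4.,interpolation=2)
s=cv2.resize(ims["scene"][165:265,130:260],None,fx=3,fy=4.4,interpolation=2)
cv2.imwrite("pics/c1.png",np.hstack([t,s])[:,:,::-1])
E
```

```text
top
blue [182 209  12  12  76] [187.1053 214.5   ] [[0.4599 0.3159 0.036 ]]
blue [319 281  12  37 144] [324.6458 301.9097] [[ 0.1685 -0.1201  0.036 ]]
blue [278 320  10  31  76] [281.8026 334.8026] [[0.069  0.0194 0.036 ]]
blue [329 323  11  36 113] [333.6106 339.0619] [[ 0.0515 -0.1444  0.036 ]]
blue [477 391   5  11  31] [479.0323 396.2903] [[-0.1365 -0.594   0.036 ]]
scene
blue [382   3  28  19 232] [394.1466  13.4353] [[-0.6627 -0.7489  0.036 ]]
blue [317  48  10   7  38] [322.0789  51.6579] [[-0.1896 -0.6534  0.036 ]]
blue [378  87  31  21 349] [393.2149  96.3725] [[-0.2248 -0.2641  0.036 ]]
blue [377 108   5   8  26] [378.6923 111.8462] [[-0.1202 -0.2216  0.036 ]]
blue [357 124   7   4  18] [359.9444 125.    ] [[-0.0188 -0.1995  0.036 ]]
blue [403 162  25  29 234] [418.0214 179.3889] [[-0.0016  0.0963  0.036 ]]
```

View pics/c1.png

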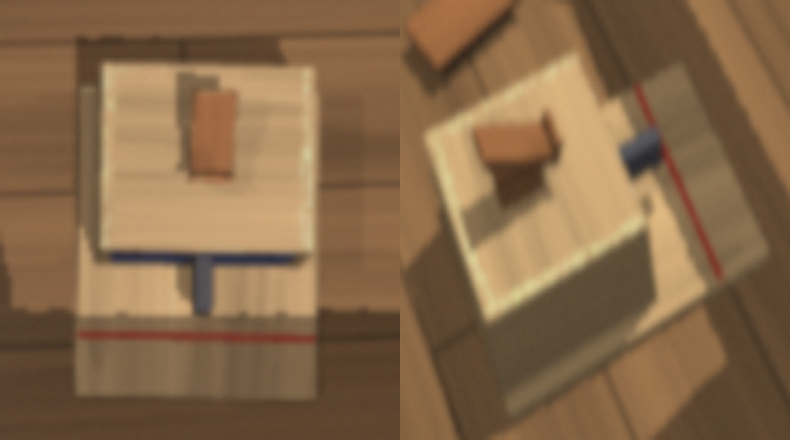

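The crop shows, in its own pixels: red line ends (78,334)–(316,339), box top corners (101,64), (315,67), (308,252) and (100,248), and the handle tip at (203,313).

```bash
python3 - <<'E'
from h import *
P=campose("top")
f=lambda l:np.array(l)/4+[280,105]-.5
r=cast(P,f([(78,334.5),(316,339)]),.010)
c=cast(P,f([(101,64),(315,67),(100,248),(312,251)]),.085)
h=cast(P,f([(203,313)]),.065)
q=cast(P,f([(194,91),(236,91)]),.152);q2=cast(P,f([(191,178),(233,181)]),.125-.013+.009)
print("red",r,"mid",r.mean(0),"yaw",np.degrees(np.arctan2(r[0,0]-r[1,0],-(r[0,1]-r[1,1]))))
print("top",c);print("yaws",[np.degrees(np.arctan2(a[0]-b[0],-(a[1]-b[1]))) for a,b in((c[0],c[1]),(c[2],c[3]))])
print("handle tip",h,"rest",q,q2)
for n in("top","scene"):
    im=cv2.imread(f"pics/{n}0.png");P=campose(n)
    hsv=cv2.cvtColor(im,cv2.COLOR_BGR2HSV);u=(189,215) if n=="top" else (340,309);print(hsv[u[1],u[0]])
    for st,cc,m in blobs(im[:,:,::-1].copy(),(85,40,120),(125,255,255),60):
        if abs(cc[0]-u[0])<12 and abs(cc[1]-u[1])<12:print(n,st,cc,cast(P,cc,.036))
E
```

```text
red [[ 0.5399 -0.0506  0.01  ]
 [ 0.531  -0.2472  0.01  ]] mid [ 0.5355 -0.1489  0.01  ] yaw 177.39639864016857
top [[ 0.7477 -0.0721  0.085 ]
 [ 0.7407 -0.2432  0.085 ]
 [ 0.5987 -0.0666  0.085 ]
 [ 0.5919 -0.2347  0.085 ]]
yaws [np.float64(177.66255466528605), np.float64(177.66593468107158)]
handle tip [[ 0.5474 -0.1486  0.065 ]] rest [[ 0.7068 -0.1385  0.152 ]
 [ 0.7059 -0.1707  0.152 ]] [[ 0.6457 -0.1371  0.121 ]
 [ 0.6424 -0.1697  0.121 ]]
[101  60 213]
top [181 207  16  16 194] [188.3969 214.8247] [[0.4587 0.3117 0.036 ]]
[ 96  57 224]
scene [329 299  22  19 326] [339.3865 307.954 ] [[0.4593 0.3142 0.036 ]]
```

```bash
cat >> h.py <<'E'
def Rt(yaw,tilt=0):
    "tool z along box +y, tool x down tilted forward"
    t=np.radians(tilt);b=R.from_euler('z',yaw,degrees=True).as_matrix()
    x=b@[np.sin(t),0,-np.cos(t)];z=b@[0,1,0];return np.c_[x,np.cross(z,x),z]
def rel(p,Rg=None):
    s=get_state();C=rpy(s['eef_rot']).as_matrix()
    print("t",s['t'],"tcp",s['tcp_pos'],"tool shift cm",C.T@(np.array(p)-s['tcp_pos'])*100,end=' ')
    if Rg is not None:
        print("turn",R.from_matrix(C.T@Rg).as_rotvec(),"shift in goal axes",Rg.T@(np.array(p)-s['tcp_pos'])*100,end='')
    print()
E
python3 - <<'E'
from h import *
s=get_state();print(rpy(s['eef_rot']).as_matrix(),s['q'])
rel([.459,.313,.2],Rt(-2.4));rel([.459,.313,.2],Rt(177.6))
E
```

```text
[[-0.0003  0.9324  0.3615]
 [ 0.0017  0.3615 -0.9324]
 [-1.      0.0003 -0.0017]] [-1.3751  0.2458  1.5589 -0.      1.3387 -0.1741]
t 0.1 tcp [ 0.2348 -0.6056  0.2303] tool shift cm [  3.1774  54.1033 -77.5378] turn [-2.7299 -0.0001 -0.0024] shift in goal axes [  3.029  -18.5511  92.715 ]
t 0.1 tcp [ 0.2348 -0.6056  0.2303] tool shift cm [  3.1774  54.1033 -77.5378] turn [ 0.4117 -0.0017  0.0001] shift in goal axes [  3.029   18.5511 -92.715 ]
```

```bash
A='{"ty":3,"tz":-3.5}'; python3 -m pendant '[{"ty":3,"tz":-3.5},{"ty":3,"tz":-3.5},{"ty":3,"tz":-3.5},{"ty":3,"tz":-3.5},{"ty":3,"tz":-3.5},{"ty":3,"tz":-3.5},{"ty":3,"tz":-3.5},{"ty":3,"tz":-3.5},{"ty":3,"tz":-3.5},{"ty":3,"tz":-3.5}]' 7.5 40
python3 -m pendant '[{"ty":3,"tz":-3.5},{"ty":3,"tz":-3.5},{"ty":3,"tz":-3.5},{"ty":3,"tz":-3.5},{"ty":1.5,"tz":-4.2},{"ty":1.5,"tz":-4.2},{"ty":1.5,"tz":-4.2},{"ty":1.5,"tz":-4.2},{"ty":1.5,"tz":-4.2},{"ty":1.5,"tz":-4.2}]'
python3 -m pendant '[{"ax":-0.149},{"ax":-0.149},{"ax":-0.149},{"ax":-0.149},{"ax":-0.149},{"ax":-0.149},{"ax":-0.149},{"ax":-0.149},{"ax":-0.149},{"ax":-0.149}]'
python3 -m pendant '[{"ax":-0.149},{"ax":-0.149},{"ax":-0.149},{"ax":-0.149},{"ax":-0.149},{"ax":-0.149},{"ax":-0.149},{"ax":-0.149},{"ax":-0.048},{}]'
python3 - <<'E'
from h import *
rel([.459,.313,.2],Rt(-2.4));print(get_state()['q'])
im=read_camera("wrist");cv2.imwrite("pics/w1.png",im[:,:,::-1])
E
```

```text
t 0.1 tcp [ 0.2348 -0.6056  0.2303] tool shift cm [  3.1774  54.1033 -77.5378] turn [-2.7299 -0.0001 -0.0024] shift in goal axes [  3.029  -18.5511  92.715 ]
[-1.3751  0.2458  1.5589 -0.      1.3387 -0.1741]validation failed for argument at $[0]...
validation failed for argument at $[0]...
validation failed for argument at $[0]...
validation failed for argument at $[0]...
```

View pics/w1.png

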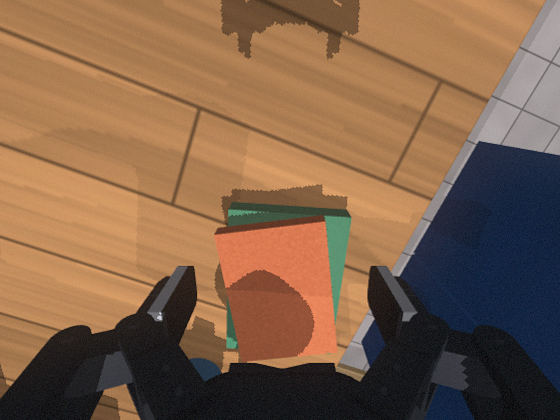

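Nothing moved: the rows were refused, and the picture shows the wrist still over the books at the start. Each row probably needs all six keys, so I'll test that with one row.

```bash
python3 -m pendant '[{"tx":0,"ty":3,"tz":-3.5,"ax":0,"ay":0,"az":0}]' 7.5 40 || python3 -m pendant --help
```

```text
t: 0.25
tcp_pos: [0.2486, -0.5648, 0.2302]
eef_rot: [-1.556, 1.57, -2.761]
force: [1.0, 1.5, 0.7]
opening: 0.881
```

```bash
python3 -m pendant '[{"tx":0,"ty":3,"tz":-3.5,"ax":0,"ay":0,"az":0},{"tx":0,"ty":3,"tz":-3.5,"ax":0,"ay":0,"az":0},{"tx":0,"ty":3,"tz":-3.5,"ax":0,"ay":0,"az":0},{"tx":0,"ty":3,"tz":-3.5,"ax":0,"ay":0,"az":0},{"tx":0,"ty":3,"tz":-3.5,"ax":0,"ay":0,"az":0},{"tx":0,"ty":3,"tz":-3.5,"ax":0,"ay":0,"az":0},{"tx":0,"ty":3,"tz":-3.5,"ax":0,"ay":0,"az":0},{"tx":0,"ty":3,"tz":-3.5,"ax":0,"ay":0,"az":0},{"tx":0,"ty":3,"tz":-3.5,"ax":0,"ay":0,"az":0},{"tx":0,"ty":3,"tz":-3.5,"ax":0,"ay":0,"az":0}]'
python3 -m pendant '[{"tx":0,"ty":3,"tz":-3.5,"ax":0,"ay":0,"az":0},{"tx":0,"ty":3,"tz":-3.5,"ax":0,"ay":0,"az":0},{"tx":0,"ty":1.5,"tz":-4.2,"ax":0,"ay":0,"az":0},{"tx":0,"ty":1.5,"tz":-4.2,"ax":0,"ay":0,"az":0},{"tx":0,"ty":1.5,"tz":-4.2,"ax":0,"ay":0,"az":0},{"tx":0,"ty":1.5,"tz":-4.2,"ax":0,"ay":0,"az":0},{"tx":0,"ty":1.5,"tz":-4.2,"ax":0,"ay":0,"az":0},{"tx":0,"ty":1.5,"tz":-4.2,"ax":0,"ay":0,"az":0},{"tx":0,"ty":1.5,"tz":-4.2,"ax":0,"ay":0,"az":0},{"tx":0,"ty":1.5,"tz":-4.2,"ax":0,"ay":0,"az":0}]'
python3 - <<'E'
from h import *
rel([.459,.313,.2],Rt(-2.4));print(get_state()['q'])
E
```

```text
t: 1.25
tcp_pos: [0.4036, -0.126, 0.2313]
eef_rot: [0.804, 1.57, -0.397]
force: [1.4, 0.2, 0.4]
opening: 0.876
t: 2.25
tcp_pos: [0.4239, 0.3177, 0.2311]
eef_rot: [-0.762, 1.571, -1.963]
force: [1.5, 0.7, -0.0]
opening: 0.877
t 2.25 tcp [0.4239 0.3177 0.2311] tool shift cm [3.1087 3.0991 1.7034] turn [-2.7295 -0.0002  0.0003] shift in goal axes [ 3.1089 -3.5217 -0.3202]
[ 0.429  -0.038   1.8641 -0.0002  1.3156  1.6296]
```

```bash
python3 -m pendant '[{"tx":0,"ty":0,"tz":0,"ax":-0.149,"ay":0,"az":0},{"tx":0,"ty":0,"tz":0,"ax":-0.149,"ay":0,"az":0},{"tx":0,"ty":0,"tz":0,"ax":-0.149,"ay":0,"az":0},{"tx":0,"ty":0,"tz":0,"ax":-0.149,"ay":0,"az":0},{"tx":0,"ty":0,"tz":0,"ax":-0.149,"ay":0,"az":0},{"tx":0,"ty":0,"tz":0,"ax":-0.149,"ay":0,"az":0},{"tx":0,"ty":0,"tz":0,"ax":-0.149,"ay":0,"az":0},{"tx":0,"ty":0,"tz":0,"ax":-0.149,"ay":0,"az":0},{"tx":0,"ty":0,"tz":0,"ax":-0.149,"ay":0,"az":0},{"tx":0,"ty":0,"tz":0,"ax":-0.149,"ay":0,"az":0}]'
python3 -m pendant '[{"tx":0,"ty":0,"tz":0,"ax":-0.149,"ay":0,"az":0},{"tx":0,"ty":0,"tz":0,"ax":-0.149,"ay":0,"az":0},{"tx":0,"ty":0,"tz":0,"ax":-0.149,"ay":0,"az":0},{"tx":0,"ty":0,"tz":0,"ax":-0.149,"ay":0,"az":0},{"tx":0,"ty":0,"tz":0,"ax":-0.149,"ay":0,"az":0},{"tx":0,"ty":0,"tz":0,"ax":-0.149,"ay":0,"az":0},{"tx":0,"ty":0,"tz":0,"ax":-0.149,"ay":0,"az":0},{"tx":0,"ty":0,"tz":0,"ax":-0.149,"ay":0,"az":0},{"tx":0,"ty":0,"tz":0,"ax":-0.048,"ay":0,"az":0},{"tx":0,"ty":0,"tz":0,"ax":0,"ay":0,"az":0}]'
python3 - <<'E'
from h import *
s=get_state();P=campose("wrist",s);print(s['q'])
im=read_camera("wrist");cv2.imwrite("pics/w2.png",im[:,:,::-1])
for st,c,m in blobs(im,(85,40,120),(125,255,255),200):
    (u,v),r=cv2.minEnclosingCircle(np.argwhere(m)[:,::-1].astype(np.float32))
    X=cast(P,c,.036)[0];print(st,c,u,v,r,X);rel([X[0],X[1],.02],Rt(-2.4))
E
```

```text
t: 3.25
tcp_pos: [0.4244, 0.3157, 0.2309]
eef_rot: [-3.034, 1.57, -2.738]
force: [-0.1, 0.6, 0.3]
opening: 0.883
t: 4.25
tcp_pos: [0.4244, 0.3157, 0.231]
eef_rot: [2.061, 1.57, -2.694]
force: [-0.8, -0.1, -0.3]
opening: 0.879
[ 0.425  -0.0397  1.866  -0.      1.3159 -1.1037]
[ 211   18   35   39 1057] [228.3595  37.2895] 228.5 37.105262756347656 19.423309326171875 [0.2751 0.2691 0.036 ]
t 4.3 tcp [0.4244 0.3157 0.231 ] tool shift cm [21.1101 14.7063 -5.2936] turn [-0.001  -0.0002 -0.0004] shift in goal axes [21.1027 14.7208 -5.2829]
[ 258  189   44   42 1425] [279.6758 209.5944] 279.5835266113281 209.40150451660156 21.716785430908203 [0.4593 0.3122 0.036 ]
t 4.3 tcp [0.4244 0.3157 0.231 ] tool shift cm [21.1012 -3.5069 -0.1972] turn [-0.001  -0.0002 -0.0004] shift in goal axes [21.1027 -3.4975 -0.2051]
```

View pics/w2.png

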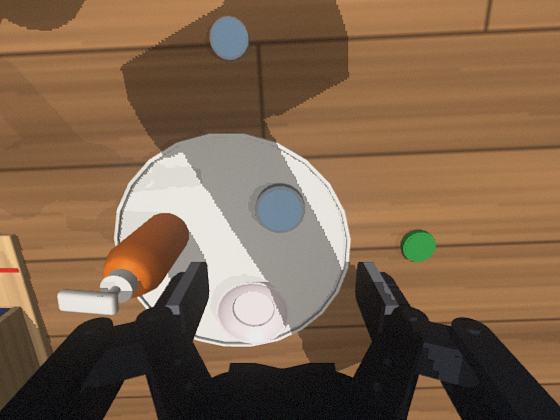

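The wrist view shows the mirror alone at (280,209), between the bottle (160,250) and the saucer (252,310), with the jaws clear on both sides. It measures at (0.459, 0.312), which agrees with the other cameras. Descending.

```bash
python3 -m pendant '[{"tx":3,"ty":-1.2,"tz":-0.1,"ax":0,"ay":0,"az":0},{"tx":3,"ty":-1.2,"tz":-0.1,"ax":0,"ay":0,"az":0},{"tx":3,"ty":-1.1,"tz":0,"ax":0,"ay":0,"az":0},{"tx":3,"ty":0,"tz":0,"ax":0,"ay":0,"az":0},{"tx":3,"ty":0,"tz":0,"ax":0,"ay":0,"az":0},{"tx":2,"ty":0,"tz":0,"ax":0,"ay":0,"az":0},{"tx":1.5,"ty":0,"tz":0,"ax":0,"ay":0,"az":0},{"tx":1,"ty":0,"tz":0,"ax":0,"ay":0,"az":0},{"tx":0,"ty":0,"tz":0,"ax":0,"ay":0,"az":0}]'
python3 - <<'E'
from h import *
s=get_state();P=campose("wrist",s)
im=read_camera("wrist");cv2.imwrite("pics/w3.png",im[:,:,::-1])
for st,c,m in blobs(im,(85,40,80),(125,255,255),200): print(st,c,cast(P,c,.036)[0])
rel([.4593,.3122,.02],Rt(-2.4))
E
```

```text
t: 5.2
tcp_pos: [0.4588, 0.3121, 0.0353]
eef_rot: [2.006, 1.569, -2.749]
force: [-0.3, -0.2, 0.1]
opening: 0.878
[ 233  224   98   87 6639] [281.2119 267.    ] [0.4591 0.3124 0.036 ]
t 5.25 tcp [0.4596 0.3124 0.0364] tool shift cm [ 1.6372  0.0269 -0.0212] turn [-0.0001 -0.     -0.    ] shift in goal axes [ 1.6372  0.0269 -0.0213]
```

View pics/w3.png

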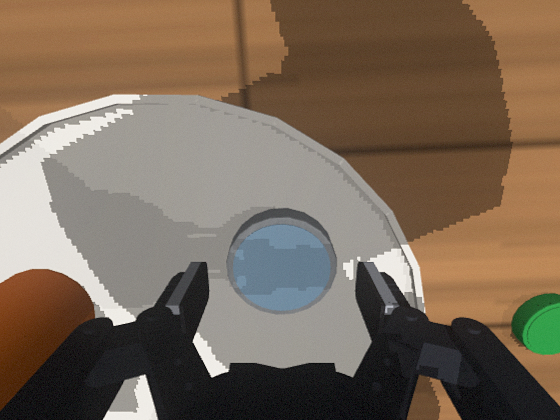

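The mirror at (281,267) sits centred between the pads. Lowering 1.9 cm and closing.

```bash
python3 -m pendant '[{"tx":1,"ty":0,"tz":0,"ax":0,"ay":0,"az":0},{"tx":0.9,"ty":0,"tz":0,"ax":0,"ay":0,"az":0},{"tx":0,"ty":0,"tz":0,"ax":0,"ay":0,"az":0}]'
python3 -m pendant '[{"tx":0,"ty":0,"tz":0,"ax":0,"ay":0,"az":0},{"tx":0,"ty":0,"tz":0,"ax":0,"ay":0,"az":0},{"tx":0,"ty":0,"tz":0,"ax":0,"ay":0,"az":0},{"tx":0,"ty":0,"tz":0,"ax":0,"ay":0,"az":0},{"tx":0,"ty":0,"tz":0,"ax":0,"ay":0,"az":0}]' 5 40
python3 -m pendant '[{"tx":-0.5,"ty":0,"tz":0,"ax":0,"ay":0,"az":0},{"tx":-2,"ty":0,"tz":0,"ax":0,"ay":0,"az":0},{"tx":-3,"ty":0,"tz":0,"ax":0,"ay":0,"az":0},{"tx":-4,"ty":0,"tz":0,"ax":0,"ay":0,"az":0},{"tx":-4,"ty":0,"tz":0,"ax":0,"ay":0,"az":0},{"tx":-4,"ty":0,"tz":0,"ax":0,"ay":0,"az":0},{"tx":-4,"ty":0,"tz":0,"ax":0,"ay":0,"az":0},{"tx":-2,"ty":0,"tz":0,"ax":0,"ay":0,"az":0},{"tx":0,"ty":0,"tz":0,"ax":0,"ay":0,"az":0}]'
python3 - <<'E'
from h import *
s=get_state();P=campose("wrist",s)
im=read_camera("wrist");cv2.imwrite("pics/w4.png",im[:,:,::-1])
T=np.linalg.inv(np.r_[np.c_[rpy(s['eef_rot']).as_matrix(),s['tcp_pos']],[[0,0,0,1]]])
for st,c,m in blobs(im,(85,40,80),(125,255,255),200): print(st,c, [(T@np.r_[cast(P,c,s['tcp_pos'][2]+d)[0],1])[:3]for d in(.012,.019)])
b=R.from_euler('z',-2.4,degrees=True).as_matrix();f=np.array([.5953,-.1507,0])
rest=f+b@[.085,0,.125];print(rest)
n=-Rt(-2.4,25)[:,0]
rel(rest+n*.06,Rt(-2.4,25))
E
```

```text
t: 5.55
tcp_pos: [0.4585, 0.312, 0.0161]
eef_rot: [2.007, 1.569, -2.747]
force: [0.2, -0.3, 0.2]
opening: 0.878
t: 6.05
tcp_pos: [0.4598, 0.3125, 0.0177]
eef_rot: [-1.137, 1.57, 0.392]
force: [0.0, 0.8, 1.3]
opening: 0.685
t: 6.95
tcp_pos: [0.461, 0.313, 0.2564]
eef_rot: [-1.13, 1.563, 0.399]
force: [-0.5, 0.2, -0.8]
opening: 0.682
[214   0  34  23 622] [230.6672   9.3055] [array([-0.0128,  0.1165, -0.0186]), array([-0.0198,  0.1146, -0.0175])]
[ 228  237  109   95 8108] [281.7774 284.465 ] [array([-0.012 , -0.0038,  0.0006]), array([-0.019 ,  0.0007,  0.0007])]
[ 0.6802 -0.1543  0.125 ]
t 7.0 tcp [0.4598 0.3125 0.2534] tool shift cm [  7.4005 -21.4192 -45.7223] turn [-0.0001  0.0011 -0.434 ] shift in goal axes [ 15.769  -16.3045 -45.712 ]
```

The grip holds: opening 0.68 (about 58 mm) and the mirror rose with the tool. Carrying it to above the rest to measure the rest up close.

```bash
python3 -m pendant '[{"tx":0,"ty":-1,"tz":-1.9,"ax":0,"ay":0,"az":0},{"tx":0,"ty":-2,"tz":-3.8,"ax":0,"ay":0,"az":0},{"tx":0,"ty":-2,"tz":-3.8,"ax":0,"ay":0,"az":0},{"tx":0,"ty":-2,"tz":-3.8,"ax":0,"ay":0,"az":0},{"tx":0,"ty":-2,"tz":-3.8,"ax":0,"ay":0,"az":0},{"tx":0,"ty":-2,"tz":-3.8,"ax":0,"ay":0,"az":0},{"tx":0,"ty":-2,"tz":-3.8,"ax":0,"ay":0,"az":0},{"tx":0,"ty":-2,"tz":-3.8,"ax":0,"ay":0,"az":0},{"tx":0,"ty":-2,"tz":-3.8,"ax":0,"ay":0,"az":0},{"tx":0,"ty":-2,"tz":-3.8,"ax":0,"ay":0,"az":0}]'
python3 -m pendant '[{"tx":0,"ty":-2,"tz":-3.8,"ax":0,"ay":0,"az":0},{"tx":0,"ty":-2,"tz":-3.8,"ax":0,"ay":0,"az":0},{"tx":0,"ty":-1,"tz":-2,"ax":0,"ay":0,"az":0},{"tx":0,"ty":0,"tz":0,"ax":0,"ay":0,"az":0},{"tx":0,"ty":0,"tz":0,"ax":0,"ay":0,"az":0}]'
python3 - <<'E'
from h import *
s=get_state();P=campose("wrist",s);print(s['tcp_pos'],s['q'],s['opening'])
import json;json.dump([P[0].tolist(),P[1].tolist(),P[2].tolist()],open("P5.json","w"))
im=read_camera("wrist");cv2.imwrite("pics/w5.png",im[:,:,::-1])
E
```

```text
t: 8.0
tcp_pos: [0.6333, -0.0577, 0.2488]
eef_rot: [1.326, 1.565, 2.855]
force: [0.6, 0.7, -1.1]
opening: 0.682
t: 8.5
tcp_pos: [0.679, -0.154, 0.2491]
eef_rot: [1.156, 1.566, 2.685]
force: [-0.1, 0.1, -1.0]
opening: 0.687
[ 0.679  -0.154   0.2491] [-0.3856  0.3406  1.4082  0.0004  1.3979 -1.914 ] 0.6865965855529917
```

View pics/w5.png

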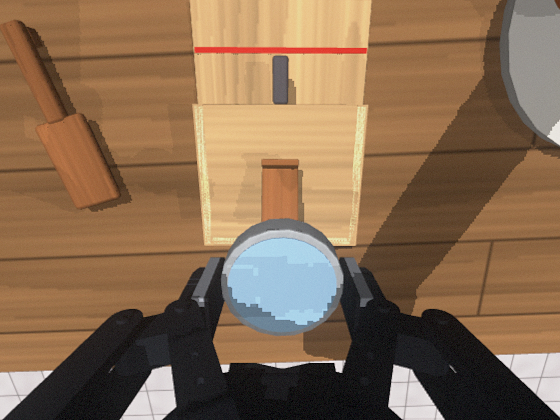

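The wrist view shows the mirror level in the jaws at (281,280), the rest plate at columns 262–299 with its lip at about rows 159–167, the box front edge at row 104, the handle at (280,56–103) and the red line at row 50 (195–367). I'll enlarge the rest and box for sub-pixel edges.

```bash
python3 - <<'E'
from h import *
import json
P=[np.array(a) for a in json.load(open("P5.json"))]
im=cv2.imread("pics/w5.png")
a=cv2.resize(im[150:230,250:315],None,fx=7,fy=7,interpolation=0)
cv2.imwrite("pics/c2.png",a)
rl=[(st,c,m) for st,c,m in blobs(im[:,:,::-1].copy(),(0,180,120),(4,255,255),100)]
for st,c,m in rl:
    if st[2]>120:
        pts=np.argwhere(m)[:,::-1].astype(float);w=cast(P,pts,.010)
        vx,vy,_,_=cv2.fitLine(w[:,:2].astype(np.float32),2,0,.01,.01).ravel();print("red",st,w.mean(0),"yaw",np.degrees(np.arctan2(vy,vx))%180-90, "len",np.ptp(w[:,1]))
cs=np.array([(193,104),(368.5,104),(206,244.5),(355,244.5)])
print("box top corners",cast(P,cs,.085))
print("handle",cast(P,[(280.5,56)],.065))
b=R.from_euler('z',-2.4,degrees=True).as_matrix();f=np.array([.5953,-.1507,0])
t=np.radians(25);S=b@np.array([[np.cos(t),0,-np.sin(t)],[0,1,0],[np.sin(t),0,np.cos(t)]])
rest=f+b@[.085,0,.125]
print("pred",proj(P,[rest+S@np.array(v)/1000 for v in((-31,17,0),(-31,-17,0),(-31,17,10),(-31,-17,10),(-35,17,10),(-35,-17,10),(20,17,0),(20,-17,0))]))
E
```

```text
red [195  47 172   6 877] [ 0.535  -0.1499  0.01  ] yaw -2.7027435 len 0.19574617506963754
box top corners [[ 0.5908 -0.2355  0.085 ]
 [ 0.5981 -0.0653  0.085 ]
 [ 0.7404 -0.2412  0.085 ]
 [ 0.7478 -0.0734  0.085 ]]
handle [[ 0.5495 -0.1487  0.065 ]]
pred [[298.5788 168.1797]
 [262.6293 168.2293]
 [299.1983 165.4956]
 [261.9482 165.5466]
 [299.1616 161.2209]
 [261.9743 161.2712]
 [299.0281 222.0435]
 [262.3149 222.1024]]
```

View pics/c2.png

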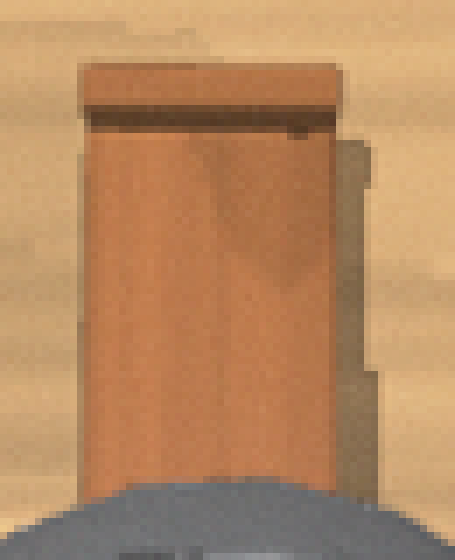

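The rest matches the prediction to within 1 px, with the inner lip edge observed at row 168.7 against 168.2 predicted. Box yaw is about -2.5° and the mark is 59.6 mm out. Tilting 25° now.

```bash
python3 -m pendant '[{"tx":0,"ty":0,"tz":0,"ax":0,"ay":0,"az":-0.1},{"tx":0,"ty":0,"tz":0,"ax":0,"ay":0,"az":-0.12},{"tx":0,"ty":0,"tz":0,"ax":0,"ay":0,"az":-0.12},{"tx":0,"ty":0,"tz":0,"ax":0,"ay":0,"az":-0.096},{"tx":0,"ty":0,"tz":0,"ax":0,"ay":0,"az":0},{"tx":0,"ty":0,"tz":0,"ax":0,"ay":0,"az":0}]'
cat >> h.py <<'E'
YAW=-2.5;REST=np.array([.6800,-.1547,.125]);SL=np.c_[-Rt(YAW,25)[:,1],Rt(YAW,25)[:,2],-Rt(YAW,25)[:,0]]
def place(dx,h): rel(REST+SL@np.array([dx,0,h-2.3])/1000,Rt(YAW,25))
E
python3 - <<'E'
from h import *
place(6,25);place(0,0);s=get_state();print(s['q'],s['force'])
E
```

```text
t: 9.15
tcp_pos: [0.6796, -0.1532, 0.252]
eef_rot: [-1.57, 1.137, -0.04]
force: [0.2, -0.0, -1.7]
opening: 0.686
t 9.15 tcp [ 0.6796 -0.1532  0.252 ] tool shift cm [ 9.2682  4.7    -0.1543] turn [ 0.0024  0.0016 -0.0027] shift in goal axes [ 9.2557  4.7247 -0.151 ]
t 9.15 tcp [ 0.6796 -0.1532  0.252 ] tool shift cm [11.7698  5.2933 -0.1568] turn [ 0.0024  0.0016 -0.0027] shift in goal axes [11.7557  5.3247 -0.151 ]
[-0.4457  0.1136  1.713   0.2095  0.9235 -2.0691] [ 0.1836 -0.0287 -1.6696]
```

```bash
python3 -m pendant '[{"tx":1,"ty":1.7,"tz":-0.1,"ax":0,"ay":0,"az":0},{"tx":2,"ty":2,"tz":-0.05,"ax":0,"ay":0,"az":0},{"tx":2,"ty":1,"tz":0,"ax":0,"ay":0,"az":0},{"tx":2,"ty":0,"tz":0,"ax":0,"ay":0,"az":0},{"tx":1.5,"ty":0,"tz":0,"ax":0,"ay":0,"az":0},{"tx":0.8,"ty":0,"tz":0,"ax":0,"ay":0,"az":0},{"tx":0,"ty":0,"tz":0,"ax":0,"ay":0,"az":0},{"tx":0,"ty":0,"tz":0,"ax":0,"ay":0,"az":0}]'
python3 - <<'E'
from h import *
place(6,0);place(0,0);s=get_state();print(s['force'])
E
```

```text
t: 9.95
tcp_pos: [0.6775, -0.1556, 0.1489]
eef_rot: [-1.572, 1.134, -0.042]
force: [0.6, 0.4, -1.2]
opening: 0.682
t 9.95 tcp [ 0.6775 -0.1556  0.1489] tool shift cm [2.5046 0.185  0.1027] turn [0.0023 0.0007 0.0003] shift in goal axes [2.5046 0.1845 0.104 ]
t 9.95 tcp [ 0.6775 -0.1556  0.1489] tool shift cm [2.5044 0.785  0.1041] turn [0.0023 0.0007 0.0003] shift in goal axes [2.5046 0.7845 0.104 ]
[ 0.6357  0.4396 -1.2042]
```

```bash
python3 -m pendant '[{"tx":0.8,"ty":0,"tz":0.05,"ax":0,"ay":0,"az":0},{"tx":0.8,"ty":0,"tz":0,"ax":0,"ay":0,"az":0},{"tx":0.3,"ty":0,"tz":0,"ax":0,"ay":0,"az":0},{"tx":0,"ty":0,"tz":0,"ax":0,"ay":0,"az":0},{"tx":0,"ty":0,"tz":0,"ax":0,"ay":0,"az":0}]'
python3 - <<'E'
from h import *
place(0,0);s=get_state();print(s['force'])
im=read_camera("wrist");cv2.imwrite("pics/w6.png",im[:,:,::-1]);place(0,0)
E
```

```text
t: 10.45
tcp_pos: [0.6848, -0.1555, 0.1308]
eef_rot: [-1.571, 1.135, -0.042]
force: [-0.1, 0.3, -0.3]
opening: 0.685
t 10.45 tcp [ 0.6848 -0.1555  0.1308] tool shift cm [0.5548 0.6814 0.0605] turn [ 0.0016  0.0008 -0.0005] shift in goal axes [0.5544 0.6818 0.0598]
[-0.0983  0.3435 -0.3156]
t 10.5 tcp [ 0.6849 -0.1556  0.1311] tool shift cm [0.5774 0.7045 0.0666] turn [ 0.0016  0.0007 -0.    ] shift in goal axes [0.5773 0.7046 0.0658]
```

View pics/w6.png

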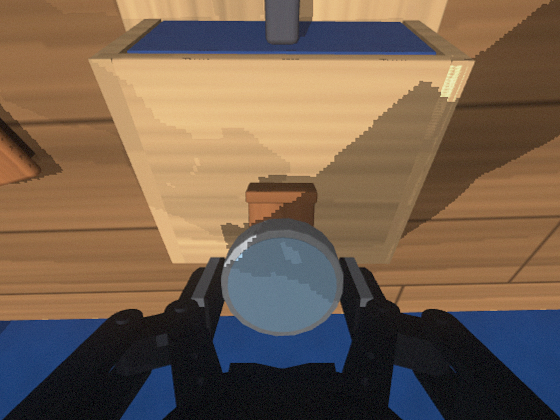

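Mirror centre column is 282 and lip centre 281.5, so it is centred sideways. There is a visible gap up-slope of the lip. Lowering in small steps while watching the force.

```bash
python3 -m pendant '[{"tx":0.3,"ty":0,"tz":0,"ax":0,"ay":0,"az":0},{"tx":0,"ty":0,"tz":0,"ax":0,"ay":0,"az":0}]' | tr '\n' ' '
python3 -m pendant '[{"tx":0.1,"ty":0,"tz":0,"ax":0,"ay":0,"az":0},{"tx":0,"ty":0,"tz":0,"ax":0,"ay":0,"az":0}]'| tr '\n' ' '
python3 -m pendant '[{"tx":0.1,"ty":0,"tz":0,"ax":0,"ay":0,"az":0},{"tx":0,"ty":0,"tz":0,"ax":0,"ay":0,"az":0}]'| tr '\n' ' '
```

```text
t: 10.7 tcp_pos: [0.686, -0.1555, 0.128] eef_rot: [-1.571, 1.135, -0.042] force: [0.5, 0.3, -1.8] opening: 0.68 t: 10.9 tcp_pos: [0.6865, -0.1556, 0.1272] eef_rot: [-1.571, 1.135, -0.042] force: [0.5, 0.2, -0.4] opening: 0.682 t: 11.1 tcp_pos: [0.6869, -0.1556, 0.1262] eef_rot: [-1.571, 1.135, -0.042] force: [0.7, -0.1, -0.8] opening: 0.684
```

```bash
python3 -m pendant '[{"tx":0.1,"ty":0,"tz":0,"ax":0,"ay":0,"az":0},{"tx":0,"ty":0,"tz":0,"ax":0,"ay":0,"az":0}]' | tr '\n' ' '
python3 -c "
from h import *
place(0,0)"
```

```text
t: 11.3 tcp_pos: [0.6871, -0.1556, 0.1261] eef_rot: [-1.571, 1.136, -0.041] force: [-5.9, 0.6, 4.6] opening: 0.683 t 11.3 tcp [ 0.6871 -0.1556  0.1261] tool shift cm [0.03   0.6912 0.0594] turn [ 0.0021  0.001  -0.0011] shift in goal axes [0.0291 0.6914 0.058 ]
```

Contact is made at about 7 N. Easing off slightly and sliding down-slope to the lip.

```bash
python3 -m pendant '[{"tx":-0.05,"ty":0.2,"tz":0,"ax":0,"ay":0,"az":0},{"tx":0,"ty":0.2,"tz":0,"ax":0,"ay":0,"az":0},{"tx":0,"ty":0.1,"tz":0,"ax":0,"ay":0,"az":0},{"tx":0,"ty":0,"tz":0,"ax":0,"ay":0,"az":0}]' | tr '\n' ' '
python3 -m pendant '[{"tx":0,"ty":0.1,"tz":0,"ax":0,"ay":0,"az":0},{"tx":0,"ty":0,"tz":0,"ax":0,"ay":0,"az":0}]' | tr '\n' ' '
python3 -m pendant '[{"tx":0,"ty":0.1,"tz":0,"ax":0,"ay":0,"az":0},{"tx":0,"ty":0,"tz":0,"ax":0,"ay":0,"az":0}]' | tr '\n' ' '
python3 -c "
from h import *
place(0,0)"
```

```text
t: 11.7 tcp_pos: [0.6827, -0.1555, 0.1241] eef_rot: [-1.572, 1.134, -0.043] force: [-0.6, 0.7, 1.2] opening: 0.688 t: 11.9 tcp_pos: [0.682, -0.1555, 0.1238] eef_rot: [-1.572, 1.134, -0.043] force: [1.3, -0.4, 1.4] opening: 0.685 t: 12.1 tcp_pos: [0.681, -0.1555, 0.1233] eef_rot: [-1.572, 1.134, -0.043] force: [0.6, 0.7, 1.8] opening: 0.684 t 12.1 tcp [ 0.681  -0.1555  0.1233] tool shift cm [0.0325 0.0211 0.0713] turn [0.0017 0.0005 0.0004] shift in goal axes [0.0325 0.0213 0.0712]
```

Still sliding freely at dx of about 0.2 mm, with the lip expected at -1 mm. One more millimetre.

```bash
python3 -m pendant '[{"tx":0,"ty":0.1,"tz":0,"ax":0,"ay":0,"az":0},{"tx":0,"ty":0,"tz":0,"ax":0,"ay":0,"az":0}]' | tr '\n' ' '
python3 - <<'E'
from h import *
place(0,0)
im=read_camera("wrist");a=cv2.resize(im[160:345,190:375],None,fx=3,fy=3,interpolation=2)
cv2.imwrite("pics/w7.png",a[:,:,::-1])
E
```

```text
t: 12.3 tcp_pos: [0.6801, -0.1554, 0.1229] eef_rot: [-1.571, 1.134, -0.042] force: [-0.5, -0.4, 3.2] opening: 0.685 t 12.3 tcp [ 0.6801 -0.1554  0.1229] tool shift cm [ 0.0318 -0.0828  0.0694] turn [0.0017 0.0005 0.0003] shift in goal axes [ 0.0317 -0.0827  0.0696]
```

View pics/w7.png

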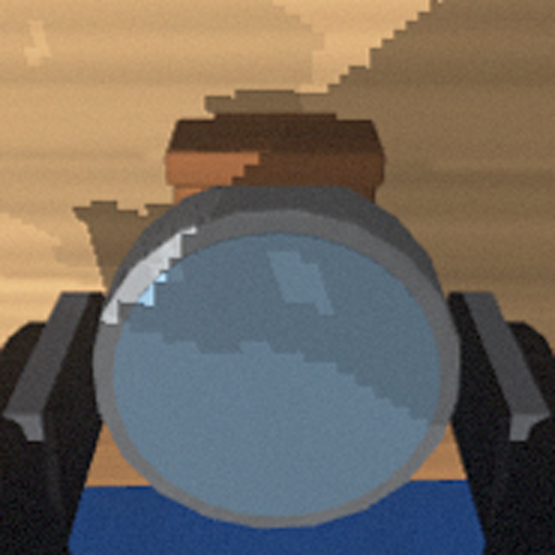

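The mirror is behind the lip (lip top at crop rows 152–185, mirror edge right after it) and centred on it. Releasing.

```bash
python3 -m pendant '[{"tx":0,"ty":0,"tz":0,"ax":0,"ay":0,"az":0},{"tx":0,"ty":0,"tz":0,"ax":0,"ay":0,"az":0},{"tx":0,"ty":0,"tz":0,"ax":0,"ay":0,"az":0},{"tx":0,"ty":0,"tz":0,"ax":0,"ay":0,"az":0}]' 7.6 | tr '\n' ' '
python3 -m pendant '[{"tx":-0.5,"ty":0,"tz":0,"ax":0,"ay":0,"az":0},{"tx":-1.5,"ty":0,"tz":0,"ax":0,"ay":0,"az":0},{"tx":-3,"ty":0,"tz":0,"ax":0,"ay":0,"az":0},{"tx":-3,"ty":0,"tz":0,"ax":0,"ay":0,"az":0},{"tx":-2,"ty":0,"tz":0,"ax":0,"ay":0,"az":0},{"tx":0,"ty":0,"tz":0,"ax":0,"ay":0,"az":0},{"tx":0,"ty":0,"tz":0,"ax":0,"ay":0,"az":0}]' | tr '\n' ' '
python3 - <<'E'
from h import *
s=get_state();P=campose("wrist",s)
im=read_camera("wrist");cv2.imwrite("pics/w8.png",im[:,:,::-1])
g=REST+SL@[0,0,.016];print("expect glass centre px",proj(P,[g]))
for st,c,m in blobs(im,(85,30,60),(112,200,255),500):
    if abs(c[0]-281)<60: 
        d=SL.T@(cast(P,c,g[2])[0]-g); print(st,c,d)
place(0,0)
b=R.from_euler('z',YAW,degrees=True).as_matrix()
grip=np.array([.5947,-.1504,0])+b@[-.028,0,.052];print(grip)
E
```

```text
t: 12.75 tcp_pos: [0.6796, -0.1552, 0.1221] eef_rot: [-1.57, 1.136, -0.041] force: [0.2, 0.1, 0.1] opening: 0.893 t: 13.45 tcp_pos: [0.6376, -0.1535, 0.2132] eef_rot: [-1.571, 1.134, -0.042] force: [0.1, -0.5, -0.4] opening: 0.891 expect glass centre px [[281.8434 215.0049]]
[ 249  183   66   62 3215] [281.8121 213.7198] [-0.0013 -0.      0.0006]
[  191   298   182    80 11343] [282.2906 333.7414] [ 0.1979  0.0009 -0.0923]
t 13.5 tcp [ 0.6373 -0.1533  0.2121] tool shift cm [ 9.9233 -0.2072  0.0314] turn [ 0.0014  0.0014 -0.0017] shift in goal axes [ 9.9236 -0.1901  0.0451]
[ 0.5667 -0.1492  0.052 ]
```

View pics/w8.png

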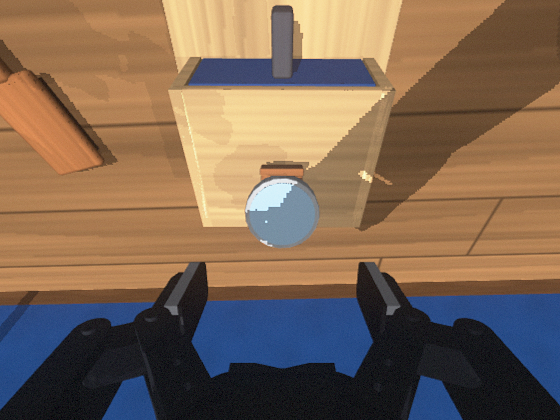

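The mirror stands alone at 1.3 mm down-slope, against the lip, with 0.0 mm sideways error. Next the drawer: untilt, back off and narrow the jaws.

```bash
python3 -m pendant '[{"tx":0,"ty":0,"tz":0,"ax":0,"ay":0,"az":0.11},{"tx":0,"ty":0,"tz":0,"ax":0,"ay":0,"az":0.12},{"tx":0,"ty":0,"tz":0,"ax":0,"ay":0,"az":0.12},{"tx":0,"ty":0,"tz":0,"ax":0,"ay":0,"az":0.086},{"tx":0,"ty":2,"tz":0,"ax":0,"ay":0,"az":0},{"tx":0,"ty":3,"tz":0,"ax":0,"ay":0,"az":0},{"tx":0,"ty":2,"tz":0,"ax":0,"ay":0,"az":0},{"tx":0,"ty":0,"tz":0,"ax":0,"ay":0,"az":0}]' 5 60| tr '\n' ' '
python3 - <<'E'
from h import *
rel([.5660,-.1492,.033],Rt(YAW));s=get_state();P=campose("wrist",s)
im=read_camera("wrist");cv2.imwrite("pics/w9.png",im[:,:,::-1])
# handle: dark steel, low saturation, low value, above row 330
hsv=cv2.cvtColor(im,cv2.COLOR_RGB2HSV)
print(proj(P,[[.5667,-.1492,.065]]))
for st,c,m in blobs(im,(0,0,20),(179,110,125),150):
    print(st,c,cast(P,c,.065)[0])
E
```

```text
t: 14.3 tcp_pos: [0.5658, -0.15, 0.2109] eef_rot: [1.16, 1.567, 2.688] force: [0.8, -0.1, -0.3] opening: 0.587 t 14.3 tcp [ 0.5658 -0.15    0.2109] tool shift cm [17.7898 -0.0821  0.0459] turn [ 0.0014  0.0017 -0.0039] shift in goal axes [17.7899 -0.0123  0.0762]
[[281.7308 193.7679]]
[ 499   27   61  216 1809] [520.1786 128.6219] [0.513  0.0766 0.065 ]
[ 205  172  152   54 2936] [281.2207 209.7803] [ 0.5836 -0.1504  0.065 ]
[    6   256   540   164 34470] [268.3456 358.9563] [ 0.7753 -0.1745  0.065 ]
[263 277  23  13 152] [274.7171 282.3158] [ 0.6682 -0.1613  0.065 ]
```

```bash
python3 -m pendant '[{"tx":2,"ty":0,"tz":0.05,"ax":0,"ay":0,"az":0},{"tx":3,"ty":0,"tz":0,"ax":0,"ay":0,"az":0},{"tx":3,"ty":0,"tz":0,"ax":0,"ay":0,"az":0},{"tx":3,"ty":0,"tz":0,"ax":0,"ay":0,"az":0},{"tx":3,"ty":0,"tz":0,"ax":0,"ay":0,"az":0},{"tx":2,"ty":0,"tz":0,"ax":0,"ay":0,"az":0},{"tx":1.2,"ty":0,"tz":0,"ax":0,"ay":0,"az":0},{"tx":0.5,"ty":0,"tz":0,"ax":0,"ay":0,"az":0},{"tx":0,"ty":0,"tz":0,"ax":0,"ay":0,"az":0}]' | tr '\n' ' '
python3 -m pendant '[{"tx":0,"ty":0,"tz":0,"ax":0,"ay":0,"az":0},{"tx":0,"ty":0,"tz":0,"ax":0,"ay":0,"az":0},{"tx":0,"ty":0,"tz":0,"ax":0,"ay":0,"az":0},{"tx":0,"ty":0,"tz":0,"ax":0,"ay":0,"az":0},{"tx":0,"ty":0,"tz":0,"ax":0,"ay":0,"az":0},{"tx":0,"ty":0,"tz":0,"ax":0,"ay":0,"az":0}]' 0.5 70 | tr '\n' ' '
python3 - <<'E'
from h import *
rel([.5660,-.1492,.033],Rt(YAW))
E
```

```text
t: 15.25 tcp_pos: [0.5681, -0.1501, 0.0358] eef_rot: [1.082, 1.57, 2.611] force: [-0.2, 0.6, 0.3] opening: 0.585 t: 15.85 tcp_pos: [0.5687, -0.1506, 0.0377] eef_rot: [-1.987, 1.569, -0.458] force: [-1.2, -0.4, 5.9] opening: 0.169 t 15.85 tcp [ 0.5687 -0.1506  0.0377] tool shift cm [0.4652 0.2733 0.1327] turn [ 0.0015 -0.0009  0.0021] shift in goal axes [0.4659 0.2726 0.1319]
```

Handle gripped at opening 0.17 (about 15 mm). Pulling about 57 mm, then measuring.

```bash
python3 -m pendant '[{"tx":0,"ty":0.3,"tz":0,"ax":0,"ay":0,"az":0},{"tx":0,"ty":0.6,"tz":0,"ax":0,"ay":0,"az":0},{"tx":0,"ty":0.8,"tz":0,"ax":0,"ay":0,"az":0},{"tx":0,"ty":0.8,"tz":0,"ax":0,"ay":0,"az":0},{"tx":0,"ty":0.8,"tz":0,"ax":0,"ay":0,"az":0},{"tx":0,"ty":0.8,"tz":0,"ax":0,"ay":0,"az":0},{"tx":0,"ty":0.8,"tz":0,"ax":0,"ay":0,"az":0},{"tx":0,"ty":0.5,"tz":0,"ax":0,"ay":0,"az":0},{"tx":0,"ty":0.3,"tz":0,"ax":0,"ay":0,"az":0},{"tx":0,"ty":0,"tz":0,"ax":0,"ay":0,"az":0}]' | tr '\n' ' '
python3 - <<'E'
from h import *
s=get_state();b=R.from_euler('z',YAW,degrees=True).as_matrix()
print("pulled mm",1000*b.T@(s['tcp_pos']-[.5687,-.1506,.0377]))
a=read_camera("top");c=read_camera("scene");w=read_camera("wrist")
cv2.imwrite("pics/t10.png",a[:,:,::-1]);cv2.imwrite("pics/s10.png",c[:,:,::-1]);cv2.imwrite("pics/w10.png",w[:,:,::-1])
P=campose("wrist",s)
fc=lambda d,y,z:np.array([.5947,-.1504,0])+b@[-d,y,z]
print("front corners top px",proj(P,[fc(57,.073*1,.073),]*1)) if 0 else None
for n,im in(("wrist",w),("scene",c),("top",a)):
    Q=P if n=="wrist" else campose(n)
    print(n,proj(Q,[fc(.057,.073,.073),fc(.057,-.073,.073),fc(.0596,.098,.01),fc(.0596,-.098,.01),fc(.0596,.073,.01)]).round(1).tolist())
    for st,cc,m in blobs(im,(0,150,90),(5,255,255),20)+blobs(im,(174,150,90),(180,255,255),20):print(" red",st,cc)
    for st,cc,m in blobs(im,(108,120,30),(130,255,255),60):print(" blue",st,cc)
E
```

```text
t: 16.85 tcp_pos: [0.5122, -0.148, 0.0376] eef_rot: [-1.735, 1.566, -0.206] force: [5.5, 2.2, 4.8] opening: 0.17 pulled mm [-56.5478   0.1393  -0.0809]
wrist [[442.7, 354.8], [123.2, 354.3], [432.9, 275.6], [132.5, 275.2], [394.6, 275.5]]
 red [130 273 108   9 920] [183.987  276.8315]
 red [327 274 108   9 863] [380.584  277.5446]
 red [199 377   6   8  29] [201.2069 379.6552]
 blue [ 141  284   93   46 1180] [191.7424 298.6432]
 blue [381 285  42  45 289] [400.5813 303.9827]
 blue [258 334  48  35 943] [281.6225 352.9905]
 blue [160 347  20  19  86] [169.2558 355.7907]
 blue [385 347  18  17  73] [394.1096 355.6027]
scene [[230.0, 207.3], [208.2, 174.7], [236.5, 227.7], [208.1, 184.3], [232.6, 221.7]]
 blue [   95     0   200   102 10652] [189.8873  37.4147]
 blue [375  10  34  40 847] [391.5336  29.6423]
 blue [354  35  14  19 149] [361.9128  44.443 ]
 blue [207 178  21  34 176] [216.8466 195.4261]
top [[307.5, 185.0], [353.3, 185.8], [298.8, 188.3], [358.0, 189.3], [306.3, 188.4]]
```

```bash
python3 - <<'E'
from h import *
s=get_state();P=campose("wrist",s);im=cv2.imread("pics/w10.png")[:,:,::-1]
for c in(170,200,400):print(c,[tuple(map(int,im[r,c])) for r in range(270,294)])
b=R.from_euler('z',YAW,degrees=True).as_matrix();o=np.array([.5947,-.1504,0])
for r in(276.8,281,283,285,287):
    print(r,"mark z10",-1000*(b.T@(cast(P,[(190,r)],.010)[0]-o))[0],"front z13",-1000*(b.T@(cast(P,[(190,r)],.013)[0]-o))[0])
E
```

```text
170 [(208, 166, 118), (209, 168, 118), (196, 154, 111), (156, 47, 33), (217, 50, 42), (211, 48, 38), (212, 53, 41), (216, 53, 47), (223, 47, 39), (225, 53, 44), (214, 46, 36), (211, 96, 68), (207, 174, 119), (195, 157, 116), (35, 52, 94), (41, 52, 80), (51, 58, 86), (51, 54, 87), (49, 58, 86), (50, 58, 84), (50, 56, 84), (46, 54, 83), (44, 47, 81), (46, 50, 79)]
200 [(200, 160, 113), (201, 162, 114), (186, 151, 107), (165, 52, 39), (229, 53, 41), (225, 50, 42), (226, 54, 49), (223, 48, 41), (224, 54, 43), (225, 51, 42), (225, 44, 37), (225, 78, 59), (178, 119, 79), (95, 80, 70), (37, 49, 92), (47, 51, 85), (48, 55, 85), (45, 53, 83), (40, 51, 82), (38, 50, 83), (44, 54, 86), (46, 51, 85), (40, 50, 84), (41, 48, 79)]
400 [(222, 180, 127), (224, 182, 129), (223, 182, 128), (201, 161, 114), (153, 36, 30), (228, 51, 42), (223, 54, 41), (222, 50, 34), (221, 47, 34), (223, 48, 40), (223, 53, 43), (223, 43, 34), (221, 100, 72), (217, 183, 128), (216, 174, 125), (219, 178, 127), (218, 173, 123), (220, 178, 129), (219, 175, 123), (220, 176, 123), (220, 176, 124), (201, 162, 115), (182, 147, 109), (92, 87, 92)]
276.8 mark z10 58.16441499134625 front z13 60.03334436097644
281 mark z10 54.99590247250977 front z13 56.920320657604094
283 mark z10 53.47544388561214 front z13 55.42648921686646
285 mark z10 51.94739676481843 front z13 53.925202137007425
287 mark z10 50.41170415700523 front z13 52.416403462299385
```

Two independent estimates agree: the wrist image puts the mark 3.1 mm beyond the front face, and kinematics (59.6 − 56.5) also gives 3.1 mm. Pulling the remainder.

```bash
python3 -m pendant '[{"tx":0,"ty":0.2,"tz":0,"ax":0,"ay":0,"az":0},{"tx":0,"ty":0.12,"tz":0,"ax":0,"ay":0,"az":0},{"tx":0,"ty":0,"tz":0,"ax":0,"ay":0,"az":0},{"tx":0,"ty":0,"tz":0,"ax":0,"ay":0,"az":0},{"tx":0,"ty":0,"tz":0,"ax":0,"ay":0,"az":0}]' | tr '\n' ' '
python3 - <<'E'
from h import *
s=get_state();b=R.from_euler('z',YAW,degrees=True).as_matrix();o=np.array([.5947,-.1504,0])
print("pulled mm",1000*b.T@(s['tcp_pos']-[.5687,-.1506,.0377]))
P=campose("wrist",s);w=read_camera("wrist");sc=read_camera("scene");tp=read_camera("top")
for c in(170,190,200,215):print(c,[tuple(map(int,w[r,c])) for r in range(266,288)])
f=lambda r,z:-1000*(b.T@(cast(P,[(190,r)],z)[0]-o))[0]
for r in range(272,286,2):print(r,f(r,.01).round(1),f(r,.013).round(1))
S=campose("scene");print("mirror scene px",proj(S,[REST+SL@[0,0,.016]]))
for st,c,m in blobs(sc,(85,20,100),(115,255,255),40):
    if c[0]<230 and 150<c[1]<250:print("scene mirror",st,c)
A=cv2.resize(w[180:390,100:460],(792,462));
B=np.hstack([cv2.resize(sc[150:250,120:270],(396,264)),cv2.resize(tp[100:210,265:430],(396,264))])
cv2.imwrite("pics/f.png",np.vstack([cv2.resize(A,(792,330)),B])[:,:,::-1])
E
```

```text
t: 17.5 tcp_pos: [0.5094, -0.1479, 0.0376] eef_rot: [-1.723, 1.566, -0.195] force: [5.6, 1.8, 4.0] opening: 0.174 pulled mm [-59.3801   0.1402  -0.055 ]
170 [(211, 169, 121), (209, 167, 118), (210, 169, 121), (208, 166, 118), (210, 166, 121), (213, 169, 120), (212, 168, 120), (217, 175, 124), (209, 166, 119), (213, 172, 121), (196, 155, 109), (159, 49, 36), (221, 48, 42), (227, 53, 42), (224, 50, 41), (225, 54, 45), (220, 52, 41), (198, 51, 54), (40, 58, 89), (45, 56, 84), (49, 56, 86), (45, 52, 84)]
190 [(206, 165, 118), (202, 163, 116), (205, 164, 116), (209, 167, 118), (221, 178, 126), (221, 177, 126), (222, 179, 128), (219, 177, 125), (218, 174, 121), (220, 179, 126), (210, 167, 121), (159, 54, 40), (211, 40, 34), (229, 55, 45), (223, 50, 41), (212, 47, 35), (218, 46, 40), (200, 52, 60), (42, 65, 101), (44, 55, 84), (44, 48, 83), (47, 54, 83)]
200 [(192, 156, 110), (205, 161, 117), (205, 167, 118), (204, 161, 113), (202, 161, 117), (203, 161, 112), (201, 160, 113), (202, 160, 114), (202, 161, 112), (204, 165, 118), (190, 148, 105), (156, 50, 39), (211, 44, 38), (227, 50, 44), (223, 52, 45), (211, 49, 39), (219, 49, 37), (196, 47, 54), (36, 61, 98), (43, 49, 85), (46, 53, 83), (45, 51, 85)]
215 [(199, 158, 109), (196, 157, 111), (203, 162, 114), (216, 174, 122), (214, 170, 118), (213, 172, 120), (214, 172, 120), (212, 170, 120), (212, 167, 118), (214, 172, 121), (205, 164, 117), (171, 84, 59), (211, 45, 37), (227, 50, 44), (221, 48, 39), (211, 48, 40), (214, 43, 30), (201, 53, 61), (31, 55, 95), (44, 50, 85), (45, 51, 84), (40, 50, 80)]
272 64.9 66.7
274 63.4 65.2
276 61.9 63.7
278 60.4 62.3
280 58.9 60.8
282 57.3 59.3
284 55.8 57.8
mirror scene px [[168.7492 191.4262]]
scene mirror [160 186  20  14 221] [169.4299 192.5113]
```

View pics/f.png

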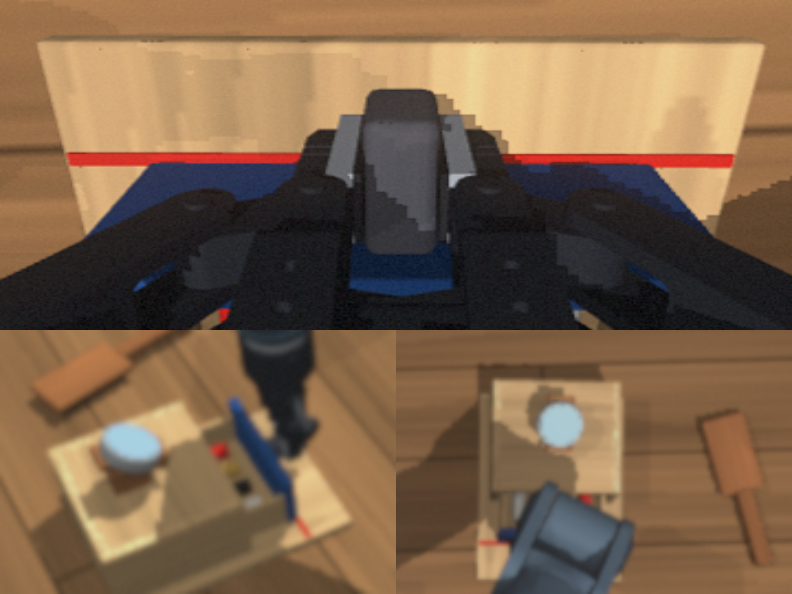

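The final picture shows the drawer's lower front edge sitting about mid-line on the red line, roughly 0.3 mm short. The mirror is on the rest and everything inside the drawer is visible. Adding 0.5 mm, letting it settle and handing in.

```bash
python3 -m pendant '[{"tx":0,"ty":0.05,"tz":0,"ax":0,"ay":0,"az":0},{"tx":0,"ty":0,"tz":0,"ax":0,"ay":0,"az":0},{"tx":0,"ty":0,"tz":0,"ax":0,"ay":0,"az":0},{"tx":0,"ty":0,"tz":0,"ax":0,"ay":0,"az":0}]' | tr '\n' ' '
python3 -c "
from workcell import *
print(sign_off())"
```

```text
t: 18.05 tcp_pos: [0.5089, -0.1479, 0.0376] eef_rot: [-1.729, 1.566, -0.201] force: [5.6, 1.5, 4.8] opening: 0.177 the job is handed in; nothing more can be done
None
```

The mirror is on the sloped rest and the drawer is held open at the red line. The job was handed in at 18 s.

- **Mirror:** I lowered it gently onto the rest (about 7 N at first contact), slid it to the lip and released it, glass up. The check after release put it 1.3 mm down-slope, against the lip, with no measurable sideways error. In the last overhead and scene views, taken with the drawer pulled out, it was still in place.
- **Drawer:** I pulled it by the handle about 60 mm, and the grip is still on. The last picture showed its front 0.3 mm short of the line's centre, and the arm's own position said 0.2 mm short. I then added 0.5 mm and did not take another picture. The pull is about 5.6 N.
- **Bystanders:** I never touched the bottle, saucer or hairbrush, but I did not measure their positions again at the end.
- **Other notes:** My first batch of moves was refused because of its format, and nothing moved. There is also a steady upward force of about 5 N on the tool, present since the handle was gripped, well under the limits.

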